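Hold an eyepiece over the lamp for a dust check

ROBOT

A 6-joint arm with a two-finger parallel gripper is mounted at the origin on the work surface. World frame = base frame: x ahead of the robot, y to its left, z up, the work surface at z = 0. Lengths are in m, angles in rad, forces in N, time in s.
With the tool pointing down it reaches from about 0.325 to 0.9 m from the base axis. Payload 3.5 kg.
Tool frame: the origin (TCP) lies between the finger pads; the fingertips stand 17 mm ahead of it and the grasp point (between the pads) lies 2 mm behind it; x points along the fingers, z is the direction in which the jaws open and shut, and the axes are right-handed (so a half turn about x gives the same grasp; the last joint's range is limited). The gripper opens to 85 mm and grips with 20 to 120 N. Pads are 22 mm wide; open, the fingers measure 114 mm over their backs; the gripper's body (76 mm by 85 mm) begins 54 mm behind the grasp point. The pads swing forward as they close: fully open they stand 13 mm farther back than shut.
Start: joints at [-1.279, 0.276, -0.026, 1.268, 0, 1.467], TCP at [0.24, -0.577, 0.248] pointing down, gripper open.
Joint ranges: [-3.12, 3.12], [-0.85, 1.88], [-1.08, 1.24], [-1.95, 2.15], [-1.57, 1.53], [-3.14, 3.14]. Speed limits (rad/s): [2.57, 2.57, 3.14, 3.14, 3.14, 3.14].

INTERFACE

Orientations are given as a unit quaternion [w, x, y, z].
In Python, from plant import * gives the robot as it stands.
- The arm moves only by the tool step_arm, never from a script. Its argument "deltas" is a list of rows, each an object with "gripper": the closure, from -1 (fully open) to 1 (shut), so that 0 is half open; "offset": the shift along the tool's x, y, z in cm, a list of three; "delta_rot": the turn, a rotation vector about the tool's x, y, z in rad, a list of three. In form: [{"gripper": gripper, "offset": [x, y, z], "delta_rot": [ax, ay, az]}, ...]. A call has 1 to 20 rows; each row shifts and turns the pose as measured when the row begins, along the tool's axes as they then stand; what a row does not reach is not made up. A row lasts 1/10 s, in which the tool goes at most 50 mm and 8.59 degrees, less where a joint would pass 70% of its speed; a pose out of reach is approached as far as the arm can. A call with a gripper value outside its range is refused whole. The fingers move at their own pace and stop on an object; "grip_force" is the grip in N (left out, the last holds). Time passes only in rows, so rows that do not move let the fingers close. It gives the time, the measured TCP pose, the force and the opening at its end, in the units of the state.
- state(): the state, without advancing time (a new reading comes with each control period).
- get_image(name): name is "scene" or "top" or "wrist"; returns a dict with "frame" (400x640x3 uint8, red, green, blue), "fovy" (degrees; the focal length in pixels is half the picture's height over the tangent of half this angle, whatever the lens; pixels are square), "cx", "cy" (the principal point, pixels), "world_to_cam" (4x4, takes a point from world to camera coordinates). Camera axes: x right, y down, z forward; pixel columns grow to the right and rows downward; lengths in m; the calibration is good to about 2 mm. A picture is of the moment at which its call begins. There is no depth.
- finish_job(): hands the job in, once; it reports no verdict.
Trained networks look in the newest picture that a camera, given by its name, has taken for a name from the list of things; names that differ only in an ending like _2 or _b are one class to them, and where a whole thing is asked for, a point or a joint stands for the part that bears it (a point fixed in the world has none). Each returns a list of dicts, best first, with "conf" (0 to 1); they miss things now and then, are a little off and sometimes report something else, mostly with a low value. They report only what shows in the picture. A call takes as long as a camera call. They do not tell look-alikes from the thing itself.
- cut_out(camera, target): "mask" (400x640 bool, what is visible of it).
- place_of(camera, target): "xyz" ([x, y, z] in m, in the coordinates of the camera as it stood for that picture, good to about 4 mm: a listed point, or the origin of a listed thing).
The state is a dict: "time": time; "joints": joint angles; "dq": joint speeds; "joint_torque": joint torques, N m; "position": TCP position; "ee_rot": TCP orientation; "ft_force": force on the tool from outside, world axes, zero at the start; "torque": the same for the moment, N m; "gripper_width": opening from 0.0 (shut) to 1.0 (fully open).
Only numpy, scipy, OpenCV 4.12 (cv2) and the standard library are available. Lean on these libraries where they do the work, as an engineer would, in place of code of your own. Each camera call takes 0.05 s, during which the arm holds its last target. There are 200 camera calls.

TASK

Take the eyepiece (the wide black-headed one) out of the optics rack with a gentle grip, lift it over the low bench divider, and hold it upright over the lamp glass of the light base on the other side, centred on the glass and about a centimetre above it, so that a colleague can look through it for dust. The eyepiece must never touch the light base or knock the divider, and the rack's other parts, the slide box and the oil bottle must be left where they are. Finish while still holding the eyepiece there, steady: do not put it down or let go.

Things in the scene. Friction and masses are not known exactly. Their poses are not given: they have to be found in the camera images.
- eyepiece: Microscope eyepiece, about 110 g, upright in any of the three rack holes. Origin: centre of the lower end of its steel tube (10 mm above the bench); z up its axis. Tube 30 mm diameter, z = 0 to 30 mm, inside the hole; then a black round head 40 mm diameter, z = 30 to 68 mm, wholly above the rack, with a bright band. Round: any grasp yaw will do. Delicate: grip with 5 to 15 N a finger, never over 25 N.
- rack: Dark grey plastic block fixed to the bench, 270 x 75 x 40 mm (its x, y, z), with three through holes of 34 mm diameter in its top, at x = -90, 0 and +90 mm on its centre line. Origin: centre of its underside, on the bench. It stands on the left or the right of the divider, the light base on the other side.
- divider: Light grey steel bench divider fixed on edge between rack and light base: 500 mm long (its x, roughly ahead of the robot), 14 mm thick (its y), top edge 120 mm above the bench; two flat feet 60 x 60 x 8 mm. Origin: centre of its underside, on the bench.
- lamp: Light base fixed to the bench: cream box 170 x 130 x 50 mm (its x, y, z), with a dimmer knob on the -y side face (sticks out 16 mm), and on its top, in the middle, an upright black round collar of 70 mm diameter reaching 80 mm above the bench. Origin: centre of its underside.
- lamp_glass (a point): Centre of the round pale lamp glass, 46 mm diameter, level and practically flush with the top of the black collar, 80 mm above the bench; z up.
- objective: Bystander in the rack: bright steel objective with a cone top, 39 mm diameter at its foot, its top 80 mm above its origin (lower end of its plug, 10 mm above the bench).
- telescope: Bystander in the rack: slim black focusing telescope, 24 mm diameter, with a 39 mm flange on the rack; its top 85 mm above its origin (lower end of its plug, 10 mm above the bench).
- slide_box: Bystander: pale slide box 50 x 85 x 32 mm, flat on the far part of the bench. Origin: centre of its underside.
- oil_bottle: Bystander: small amber bottle, 36 mm diameter, 65 mm tall, on the far part of the bench. Origin: centre of its underside.
There are look-alikes about, which are no part of the job. There is more than one size of the lamp; the job needs the larger.

How it is judged:
By the outcome, as a careful person would: the job done as asked, in the order asked, and still so for the second after the job is handed in, while the arm keeps its last pose, push and grip.
It also fails if it takes over 40 s, if anything falls off the work surface, if the arm or the gripper's body presses on something with over 40 N, if the wrist force passes 120 N, or if a joint passes its speed limit or range.

## Working session

There is one attempt and no reset: what is moved stays moved. The work goes in short steps, Python scripts to look and compute and a tool call to move; the robot and the scene stay as the last step left them, time stands still between calls to the robot, and variables do not carry over. Pictures are saved under pics/ and viewed, about 8 in all and at most 12, crops included, and the job is handed in when it is done.

Besides the shell and the picture viewer there is one more tool, called after "Emit:" by a JSON object that holds its "name" and its "arguments". step_arm: Moves the arm, as the interface text tells. Its arguments: {"type":"object","properties":{"deltas":{"type":"array"},"grip_force":{"type":"number"}},"required":["deltas"]}

```bash
mkdir -p pics
cat > h.py <<'E'
from plant import *
import numpy as np, cv2
from scipy.spatial.transform import Rotation as R
def w(cam,im,xyz): return (np.linalg.inv(im["world_to_cam"])@np.r_[xyz,1])[:3]
def f(im): return 200/np.tan(np.radians(im["fovy"])/2)
def proj(im,p):
    c=(im["world_to_cam"]@np.r_[p,1])[:3]; return f(im)*c[:2]/c[2]+[im["cx"],im["cy"]]
def unproj(im,uv,z):
    T=np.linalg.inv(im["world_to_cam"]); d=T[:3,:3]@np.array([(uv[0]-im["cx"])/f(im),(uv[1]-im["cy"])/f(im),1]); o=T[:3,3]
    return o+d*(z-o[2])/d[2]
def Rt(s): q=s["ee_rot"]; return R.from_quat([q[1],q[2],q[3],q[0]])
E
python3 - <<'E'
from h import *
s=state(); print({k:np.round(v,3) for k,v in s.items()}); print(np.round(Rt(s).as_matrix(),3))
ims=[]
for c in ["scene","top"]:
    im=get_image(c); ims.append(im["frame"]); cv2.imwrite(f"pics/{c}0.png",im["frame"][:,:,::-1])
    for t in ["eyepiece","rack","divider","lamp","lamp_glass","objective","telescope","slide_box","oil_bottle"]:
        for r in place_of(c,t)[:3]:
            p=w(c,im,r["xyz"]); print(c,t,round(r["conf"],2),np.round(p,3),np.round(proj(im,p)))
E
```

```text
{'time': np.float64(0.0), 'joints': array([-1.279,  0.277, -0.028,  1.268, -0.   ,  1.467]), 'dq': array([-0.   , -0.001, -0.001, -0.003,  0.   ,  0.   ]), 'joint_torque': array([-1.0000e-03, -4.4551e+01,  2.9520e+01,  1.6000e-02, -0.0000e+00,
        0.0000e+00]), 'position': array([ 0.24 , -0.576,  0.247]), 'ee_rot': array([ 0.588,  0.393,  0.589, -0.392]), 'ft_force': array([ 0.324, -0.017, -0.024]), 'torque': array([-0.015,  0.044, -0.026]), 'gripper_width': np.float64(1.002)}
[[-0.001  0.923  0.385]
 [ 0.002  0.385 -0.923]
 [-1.     0.    -0.002]]
scene eyepiece 0.94 [ 0.44  -0.28   0.008] [178. 240.]
scene rack 0.94 [ 0.529 -0.263  0.005] [196. 265.]
scene divider 0.84 [ 0.54  -0.007  0.001] [295. 224.]
scene lamp 0.93 [ 0.464  0.455 -0.   ] [418. 143.]
scene lamp 0.85 [ 0.484  0.235 -0.003] [362. 175.]
scene lamp_glass 0.76 [0.464 0.45  0.057] [420. 130.]
scene lamp_glass 0.68 [0.481 0.239 0.078] [364. 154.]
scene objective 0.62 [ 0.617 -0.245  0.012] [216. 291.]
scene objective 0.54 [ 0.53  -0.26   0.009] [197. 264.]
scene objective 0.29 [ 0.485  0.235 -0.002] [362. 175.]
sce
[... 240 characters left out ...]
35 -0.276  0.01 ] [429. 243.]
top rack 0.92 [ 0.529 -0.261  0.001] [422. 213.]
top divider 0.9 [ 0.544 -0.    -0.004] [337. 211.]
top lamp 0.88 [0.464 0.455 0.003] [188. 241.]
top lamp 0.6 [0.484 0.237 0.001] [260. 232.]
top lamp_glass 0.71 [0.464 0.448 0.057] [185. 241.]
top lamp_glass 0.59 [0.492 0.239 0.079] [256. 230.]
top objective 0.43 [ 0.524 -0.262  0.006] [422. 214.]
top objective 0.25 [ 0.619 -0.242  0.008] [415. 184.]
top objective 0.17 [ 0.53  -0.265  0.001] [423. 213.]
top telescope 0.7 [ 0.616 -0.244  0.009] [415. 185.]
top slide_box 0.73 [ 0.745  0.138 -0.002] [290. 147.]
top oil_bottle 0.69 [0.485 0.238 0.   ] [260. 232.]
top oil_bottle 0.49 [ 0.741 -0.15  -0.001] [383. 146.]
```

View pics/scene0.png

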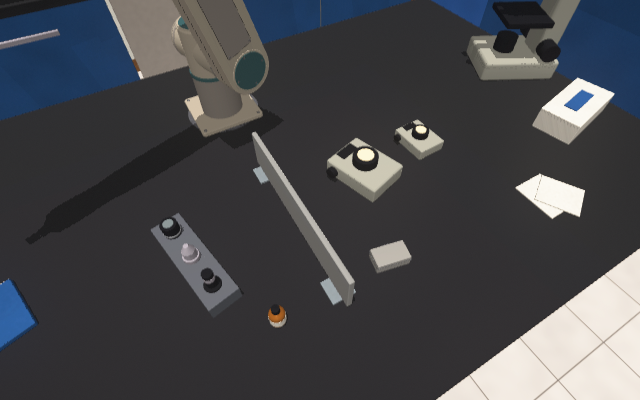

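View pics/top0.png

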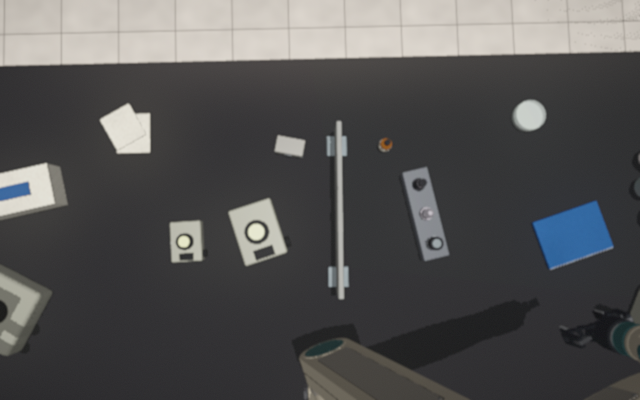

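The pictures show the eyepiece in the rack hole nearest the robot (scene 170,226; top 435,243). The objective is in the middle hole and the telescope in the far one. The larger lamp is the one beside the divider (scene 365,157); the smaller look-alike is at 420,132. I'll move above the eyepiece with the jaws across the rack.

Emit:
{"name": "step_arm", "arguments": {"deltas": [{"gripper": -1,"offset": [0,0,0],"delta_rot": [0.11,0,0]},{"gripper": -1,"offset": [0,0,0],"delta_rot": [0.11,0,0]},{"gripper": -1,"offset": [0,2.5,-2.6],"delta_rot": [0,0,0]},{"gripper": -1,"offset": [0,2.5,-2.6],"delta_rot": [0,0,0]},{"gripper": -1,"offset": [0,2.5,-2.6],"delta_rot": [0,0,0]},{"gripper": -1,"offset": [0,2.5,-2.6],"delta_rot": [0,0,0]},{"gripper": -1,"offset": [0,2.5,-2.6],"delta_rot": [0,0,0]},{"gripper": -1,"offset": [0,2.5,-2.6],"delta_rot": [0,0,0]},{"gripper": -1,"offset": [0,2.5,-2.6],"delta_rot": [0,0,0]},{"gripper": -1,"offset": [0,2.5,-2.6],"delta_rot": [0,0,0]},{"gripper": -1,"offset": [0,2.5,-2.6],"delta_rot": [0,0,0]},{"gripper": -1,"offset": [0,0,0],"delta_rot": [0,0,0]}], "grip_force": 20}}

```text
time: 2.2
position: [0.4302, -0.302, 0.2484]
ee_rot: [0.54, 0.458, 0.537, -0.459]
ft_force: [0.3, 0.4, 0.1]
gripper_width: 1.004
```

```bash
cat > look.py <<'E'
from h import *
import sys
n=sys.argv[1]; s=state(); M=Rt(s).as_matrix(); print(np.round(s["position"],4),"\n",np.round(M,3),s["gripper_width"],s["time"],np.round(s["ft_force"],2))
for c in ["wrist","scene","top"]:
    im=get_image(c); cv2.imwrite(f"pics/{c}{n}.png",im["frame"][:,:,::-1])
    for t in sys.argv[2:]:
        for r in place_of(c,t)[:2]:
            p=w(c,im,r["xyz"]); print(c,t,round(r["conf"],2),np.round(p,4),np.round(proj(im,p)),"tool cm",np.round(100*M.T@(p-s["position"]),2))
E
python3 look.py 1 eyepiece rack objective telescope
```

```text
[ 0.4302 -0.302   0.2484] 
 [[ 0.003  0.987  0.16 ]
 [-0.004  0.16  -0.987]
 [-1.     0.002  0.004]] 1.003717795527957 2.2 [0.31 0.45 0.12]
wrist eyepiece 0.76 [ 0.439  -0.2787  0.0109] [290. 156.] tool cm [23.75  1.18 -2.26]
wrist objective 0.83 [ 0.5272 -0.2639  0.0091] [288.  69.] tool cm [23.95 10.13 -2.31]
wrist telescope 0.37 [0.5477 0.001  0.0007] [26.  2.] tool cm [ 24.7   16.39 -28.13]
scene eyepiece 0.69 [ 0.4398 -0.2808  0.0101] [178. 239.] tool cm [23.83  1.24 -2.04]
scene rack 0.65 [ 0.5267 -0.2653  0.0016] [196. 266.] tool cm [24.7  10.06 -2.19]
scene rack 0.49 [ 0.7416  0.1371 -0.0015] [388. 260.] tool cm [ 24.93  37.71 -38.47]
scene objective 0.52 [ 0.5275 -0.2658  0.0101] [194. 264.] tool cm [23.85 10.13 -2.12]
scene telescope 0.91 [ 0.6178 -0.246   0.0115] [216. 292.] tool cm [23.73 19.36 -2.63]
top eyepiece 0.5 [ 0.4387 -0.2767  0.0106] [429. 242.] tool cm [23.78  1.19 -2.47]
top rack 0.77 [ 5.303e-01 -2.675e-01 -3.000e-04] [423. 212.] tool cm [24.89 10.37 -1.91]
top objective 0.45 [ 0.526  -0.2603  0.0097] [422. 214.] tool cm [23.88 10.07 -2.69]
top telescope 0.62 [ 0.6164 -0.2456  0.0109] [416. 184.] tool cm [23.79 19.23 -2.69]
top telescope 0.16 [ 5.293e-01 -2.642e-01  2.000e-04] [422. 213.] tool cm [24.84 10.33 -2.25]
```

Emit:
{"name": "step_arm", "arguments": {"deltas": [{"gripper": -1,"offset": [0,1.2,-2.2],"delta_rot": [0,0,0]},{"gripper": -1,"offset": [4,0,0],"delta_rot": [0,0,0]},{"gripper": -1,"offset": [4,0,0],"delta_rot": [0,0,0]},{"gripper": -1,"offset": [4,0,0],"delta_rot": [0,0,0]},{"gripper": -1,"offset": [0,0,0],"delta_rot": [0,0,0]},{"gripper": -1,"offset": [0,0,0],"delta_rot": [0,0,0]}]}}

```text
time: 3.55
position: [0.4407, -0.2841, 0.1288]
ee_rot: [0.542, 0.459, 0.533, -0.46]
ft_force: [0.2, -0.7, 1.1]
gripper_width: 1.004
```

```bash
python3 look.py 2 eyepiece
```

```text
[ 0.4407 -0.2841  0.1288] 
 [[ 0.009  0.988  0.155]
 [-0.01   0.155 -0.988]
 [-1.     0.007  0.012]] 1.0038713108183632 3.55 [ 0.22 -0.74  1.05]
wrist eyepiece 0.63 [ 0.4343 -0.2796  0.0099] [302. 205.] tool cm [11.87 -0.65 -0.68]
scene eyepiece 0.73 [0.7409 0.1354 0.    ] [387. 259.] tool cm [ 12.71  36.06 -36.94]
scene eyepiece 0.68 [ 0.4388 -0.2801  0.0108] [178. 239.] tool cm [11.79 -0.21 -0.56]
top eyepiece 0.58 [ 0.4367 -0.277   0.0132] [429. 243.] tool cm [11.55 -0.37 -0.9 ]
```

View pics/wrist2.png

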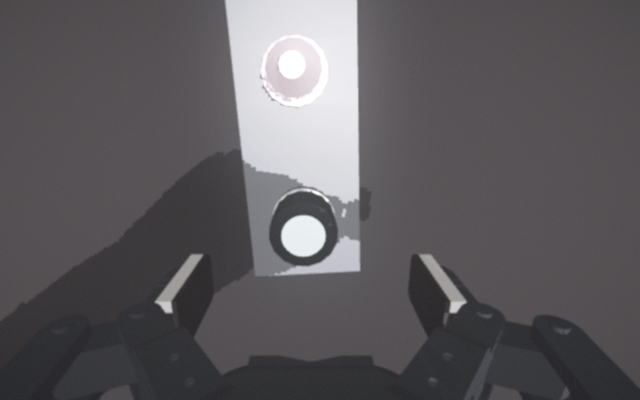

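The wrist view shows the eyepiece head at (303,236), between the open fingers and slightly left of centre. The objective is at (293,68), well clear.

Run:
```python
from h import *
s=state(); M=Rt(s).as_matrix(); im=get_image("wrist")
m=max(cut_out("wrist","eyepiece"),key=lambda r:r["conf"]); 
p=unproj(im,(303,236),.078); print(p,100*M.T@(p-s["position"]),s["position"])
ys,xs=np.nonzero(m["mask"]); print(xs.min(),xs.max(),ys.min(),ys.max())
# predicted head outline for centre guess
for c in [(.4375,-.279),(.4375,-.277),(.434,-.279),(.441,-.279)]:
    a=np.linspace(0,6.28,40); q=np.array([proj(im,[c[0]+.02*np.cos(t),c[1]+.02*np.sin(t),z]) for t in a for z in(.04,.078)])
    print(c,q.min(0).round(),q.max(0).round())
```

```text
[ 0.43814623 -0.28173569  0.078     ] [ 5.19943609 -0.33889557 -0.43927749] [ 0.44156654 -0.28489293  0.13008194]
268 335 187 267
(0.4375, -0.279) [263. 186.] [333. 268.]
(0.4375, -0.277) [260. 186.] [329. 267.]
(0.434, -0.279) [263. 191.] [332. 273.]
(0.441, -0.279) [264. 181.] [334. 262.]
```

Emit:
{"name": "step_arm", "arguments": {"deltas": [{"gripper": -1,"offset": [0,-0.35,-0.4],"delta_rot": [0,0.011,-0.007]},{"gripper": -1,"offset": [2.5,0,0],"delta_rot": [0,0,0]},{"gripper": -1,"offset": [2.5,0,0],"delta_rot": [0,0,0]},{"gripper": -1,"offset": [1,0,0],"delta_rot": [0,0,0]},{"gripper": -1,"offset": [0,0,0],"delta_rot": [0,0,0]}]}}

```text
time: 4.45
position: [0.4386, -0.2825, 0.0711]
ee_rot: [0.54, 0.46, 0.535, -0.46]
ft_force: [-0.4, -0.4, -1.0]
gripper_width: 0.996
```

```bash
python3 look.py 3 eyepiece
```

```text
[ 0.4386 -0.2825  0.0711] 
 [[ 0.005  0.988  0.155]
 [-0.004  0.155 -0.988]
 [-1.     0.005  0.005]] 0.9958477225783003 4.45 [-0.43 -0.41 -1.03]
wrist eyepiece 0.55 [ 0.4376 -0.2786  0.0087] [303. 225.] tool cm [ 6.24 -0.07 -0.43]
scene eyepiece 0.58 [ 0.4409 -0.2784  0.0054] [179. 240.] tool cm [ 6.57  0.26 -0.4 ]
top eyepiece 0.58 [ 0.4374 -0.2764  0.0108] [429. 243.] tool cm [ 6.03 -0.05 -0.65]
```

View pics/wrist3.png

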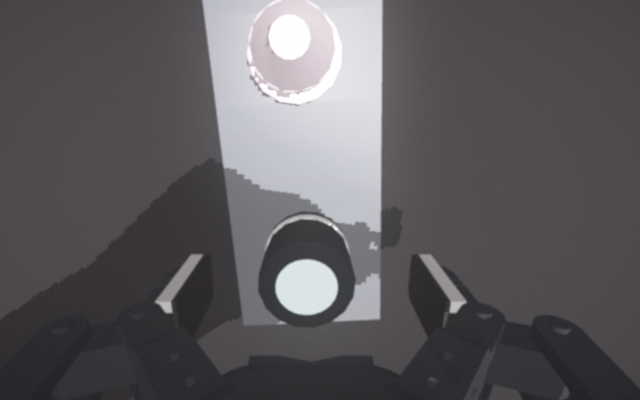

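The wrist view shows the head at (306,285), centred between the pads to about 1 mm. I'll descend a little and partly close first.

Emit:
{"name": "step_arm", "arguments": {"deltas": [{"gripper": -1,"offset": [0.6,0,-0.1],"delta_rot": [0,0.005,-0.004]},{"gripper": -0.2,"offset": [0,0,0],"delta_rot": [0,0,0]},{"gripper": -0.2,"offset": [0,0,0],"delta_rot": [0,0,0]},{"gripper": -0.2,"offset": [0,0,0],"delta_rot": [0,0,0]},{"gripper": -0.2,"offset": [0,0,0],"delta_rot": [0,0,0]}], "grip_force": 20}}

```text
time: 5.25
position: [0.4412, -0.2836, 0.0684]
ee_rot: [0.54, 0.46, 0.534, -0.459]
ft_force: [0.0, -0.9, -0.9]
gripper_width: 0.601
```

```bash
python3 look.py 4
```

```text
[ 0.4412 -0.2836  0.0684] 
 [[ 0.007  0.988  0.155]
 [-0.005  0.155 -0.988]
 [-1.     0.006  0.006]] 0.6013678488476766 5.25 [ 0.   -0.92 -0.87]
```

View pics/wrist4.png

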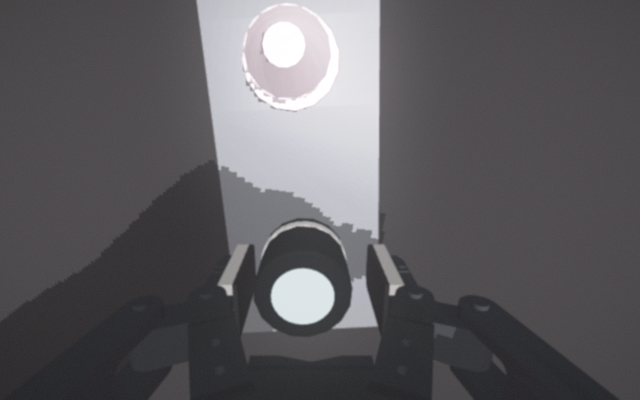

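Head is at x 303 against the pad centre at 311, about 3 mm off towards tool −z. I'll correct that and close gently.

Emit:
{"name": "step_arm", "arguments": {"deltas": [{"gripper": -0.2,"offset": [0.4,-0.3,-0.3],"delta_rot": [0,0.006,-0.005]},{"gripper": -0.2,"offset": [0,0,0],"delta_rot": [0,0,0]}]}}

```text
time: 5.6
position: [0.4375, -0.2809, 0.064]
ee_rot: [0.537, 0.46, 0.537, -0.459]
ft_force: [-0.1, 1.4, 0.7]
gripper_width: 0.601
```

```bash
python3 look.py 5
python3 - <<'E'
import cv2,numpy as np
im=cv2.imread('pics/wrist5.png'); cv2.imwrite('pics/w5c.png',im[200:400,160:460])
E
```

```text
[ 0.4375 -0.2809  0.064 ] 
 [[ 0.     0.988  0.155]
 [ 0.001  0.155 -0.988]
 [-1.     0.    -0.001]] 0.6006029790419993 5.6 [-0.12  1.41  0.68]
```

View pics/w5c.png

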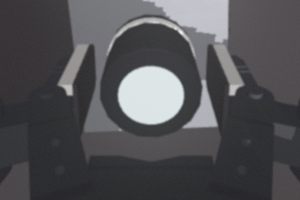

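The head is now centred between the pads (151 against 151.5 in the crop). Closing with a 20 N grip.

Emit:
{"name": "step_arm", "arguments": {"deltas": [{"gripper": 1,"offset": [0,0,0],"delta_rot": [0,0,0]},{"gripper": 1,"offset": [0,0,0],"delta_rot": [0,0,0]},{"gripper": 1,"offset": [0,0,0],"delta_rot": [0,0,0]},{"gripper": 1,"offset": [0,0,0],"delta_rot": [0,0,0]},{"gripper": 1,"offset": [0,0,0],"delta_rot": [0,0,0]}], "grip_force": 20}}

```text
time: 6.25
position: [0.4386, -0.2817, 0.0649]
ee_rot: [0.538, 0.46, 0.537, -0.459]
ft_force: [-1.6, 0.8, -0.3]
gripper_width: 0.46
```

Emit:
{"name": "step_arm", "arguments": {"deltas": [{"gripper": 1,"offset": [-1,0,0],"delta_rot": [0,0,0]},{"gripper": 1,"offset": [-1.5,0,0],"delta_rot": [0,0,0]},{"gripper": 1,"offset": [-1.5,0,0],"delta_rot": [0,0,0]},{"gripper": 1,"offset": [-2,0,0],"delta_rot": [0,0,0]},{"gripper": 1,"offset": [-2,0,0],"delta_rot": [0,0,0]},{"gripper": 1,"offset": [0,0,0],"delta_rot": [0,0,0]}]}}

```text
time: 6.85
position: [0.4375, -0.2809, 0.1491]
ee_rot: [0.537, 0.46, 0.537, -0.459]
ft_force: [0.5, -0.4, -1.4]
gripper_width: 0.458
```

```bash
python3 look.py 6 eyepiece objective
python3 - <<'E'
import cv2,numpy as np
a=cv2.imread('pics/wrist6.png');b=cv2.imread('pics/scene6.png')[150:350,100:400]
b=cv2.resize(b,(600,400)); cv2.imwrite('pics/c6.png',np.hstack([cv2.resize(a[:, 160:460],(200,267)).repeat(1,0)[:267],b[:267]]))
E
```

```text
[ 0.4375 -0.2809  0.1491] 
 [[ 0.     0.988  0.155]
 [ 0.001  0.155 -0.988]
 [-1.     0.    -0.001]] 0.45841598211829904 6.85 [ 0.46 -0.38 -1.4 ]
wrist objective 0.97 [ 0.5268 -0.2652  0.0077] [309.  73.] tool cm [14.14  9.06 -0.15]
scene eyepiece 0.71 [ 0.4334 -0.2789  0.0899] [166. 219.] tool cm [ 5.92 -0.37 -0.25]
scene objective 0.85 [ 0.5271 -0.2584  0.0106] [197. 263.] tool cm [13.86  9.2  -0.82]
top eyepiece 0.46 [ 0.4342 -0.2752  0.0892] [436. 245.] tool cm [ 5.99 -0.24 -0.61]
top objective 0.56 [ 0.6157 -0.2425  0.0064] [415. 185.] tool cm [14.28 18.19 -1.02]
top objective 0.5 [ 0.5248 -0.2627  0.0058] [422. 214.] tool cm [14.34  8.9  -0.43]
```

View pics/c6.png

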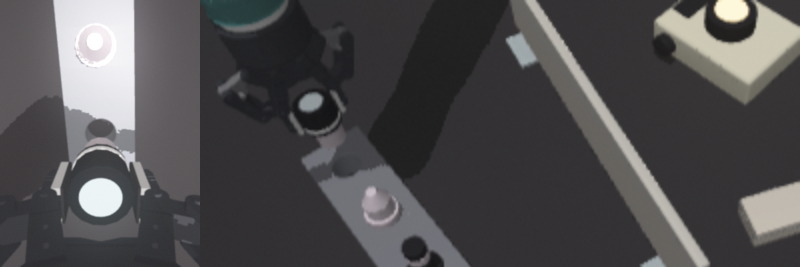

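The eyepiece is out of the rack, upright between the fingers (scene crop 318,115), and the objective and telescope are undisturbed. Next I lift it and carry it over the divider.

Emit:
{"name": "step_arm", "arguments": {"deltas": [{"gripper": 1,"offset": [-2,0,0],"delta_rot": [0,0,0]},{"gripper": 1,"offset": [-3,0,0],"delta_rot": [0,0,0]},{"gripper": 1,"offset": [-3,0,0],"delta_rot": [0,0,0]},{"gripper": 1,"offset": [-1,0,0],"delta_rot": [0,0,0]},{"gripper": 1,"offset": [0,0.4,-1.5],"delta_rot": [0,0,0]},{"gripper": 1,"offset": [0,0.6,-2.5],"delta_rot": [0,0,0]},{"gripper": 1,"offset": [0,0.8,-3.3],"delta_rot": [0,0,0]},{"gripper": 1,"offset": [0,0.8,-3.3],"delta_rot": [0,0,0]},{"gripper": 1,"offset": [0,0.8,-3.3],"delta_rot": [0,0,0]},{"gripper": 1,"offset": [0,0.6,-2.5],"delta_rot": [0,0,0]},{"gripper": 1,"offset": [0,0.4,-1.5],"delta_rot": [0,0,0]}]}}

```text
time: 8.4
position: [0.4452, -0.0833, 0.2261]
ee_rot: [0.525, 0.461, 0.547, -0.461]
ft_force: [0.3, 0.0, -1.3]
gripper_width: 0.465
```

Emit:
{"name": "step_arm", "arguments": {"deltas": [{"gripper": 1,"offset": [-0.5,0,0],"delta_rot": [0,-0.023,0.02]},{"gripper": 1,"offset": [-0.3,0.4,-1.5],"delta_rot": [0,-0.003,0.003]},{"gripper": 1,"offset": [0,0.6,-2.5],"delta_rot": [0,-0.003,0.003]},{"gripper": 1,"offset": [0,0.9,-3.3],"delta_rot": [0,-0.003,0.003]},{"gripper": 1,"offset": [0,0.9,-3.3],"delta_rot": [0,-0.003,0.003]},{"gripper": 1,"offset": [0,0.9,-3.3],"delta_rot": [0,-0.003,0.003]},{"gripper": 1,"offset": [0,0.9,-3.3],"delta_rot": [0,-0.003,0.003]},{"gripper": 1,"offset": [0,0.9,-3.3],"delta_rot": [0,-0.003,0.003]},{"gripper": 1,"offset": [0,0.8,-2.8],"delta_rot": [0,-0.003,0.003]},{"gripper": 1,"offset": [0,0.6,-2],"delta_rot": [0,0,0]},{"gripper": 1,"offset": [0,0,0],"delta_rot": [0,0,0]}]}}

```text
time: 9.5
position: [0.472, 0.1572, 0.2214]
ee_rot: [0.552, 0.452, 0.541, -0.446]
ft_force: [0.0, 0.4, -1.3]
gripper_width: 0.461
```

```bash
python3 look.py 7 eyepiece lamp_glass lamp divider
```

```text
[0.472  0.1572 0.2214] 
 [[ 0.018  0.981  0.194]
 [-0.002  0.194 -0.981]
 [-1.     0.017  0.006]] 0.461493254705177 9.5 [ 0.    0.38 -1.34]
wrist eyepiece 0.69 [0.4701 0.1588 0.1658] [307. 232.] tool cm [ 5.55 -0.25 -0.23]
wrist lamp_glass 0.67 [0.4852 0.2378 0.0769] [215. 157.] tool cm [14.45  2.62 -7.74]
wrist lamp 0.78 [0.486  0.2435 0.0064] [229. 145.] tool cm [21.5   2.69 -8.32]
wrist lamp 0.66 [0.4657 0.4548 0.0022] [ 18. 124.] tool cm [ 21.84   4.78 -29.45]
wrist divider 0.68 [0.5463 0.0017 0.0007] [472. 132.] tool cm [22.23  3.91 16.56]
scene eyepiece 0.68 [0.4738 0.154  0.1642] [337. 139.] tool cm [5.72 0.02 0.32]
scene eyepiece 0.49 [ 0.5403 -0.0028  0.0025] [297. 223.] tool cm [22.04  3.23 16.89]
scene lamp_glass 0.86 [0.4807 0.237  0.0801] [364. 153.] tool cm [14.12  2.16 -7.74]
scene lamp_glass 0.81 [0.4592 0.4488 0.054 ] [419. 129.] tool cm [ 16.65   4.11 -28.95]
scene lamp 0.82 [ 4.855e-01  2.346e-01 -3.000e-04] [362. 175.] tool cm [22.17  2.46 -7.46]
scene lamp 0.8 [0.4587 0.4538 0.0023] [416. 142.] tool cm [ 21.82   4.07 -29.48]
scene divider 0.78 [ 0.5426 -0.003   0.003 ] [297. 224.] tool cm [22.    3.46 16.95]
top lamp_glass 0.74 [0.4659 0.4527 0.0541] [184. 241.] tool cm [ 16.65   4.86 -29.21]
top lamp 0.98 [0.4839 0.24   0.0034] [259. 232.] tool cm [21.79  2.41 -8.02]
top lamp 0.76 [0.4616 0.4564 0.0024] [188. 242.] tool cm [ 21.81   4.42 -29.69]
top divider 0.93 [ 0.543   0.0008 -0.0017] [336. 211.] tool cm [22.47  3.56 16.59]
```

View pics/wrist7.png

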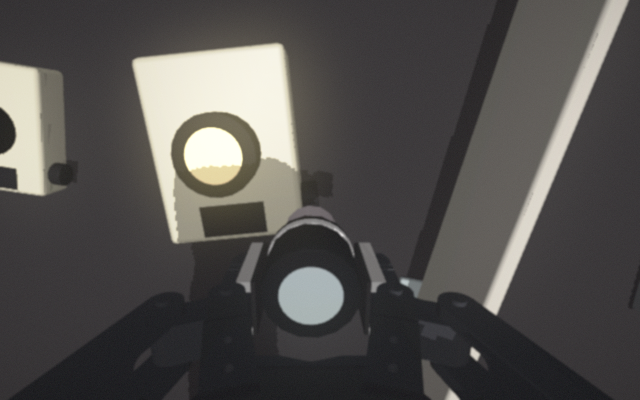

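The eyepiece is held past the divider. The large lamp's glass shows at (215,157) in the wrist view, with the small lamp at the far left edge. I'll move over the glass.

Emit:
{"name": "step_arm", "arguments": {"deltas": [{"gripper": 1,"offset": [0,0.6,-1.7],"delta_rot": [0,0.005,-0.017]},{"gripper": 1,"offset": [0,1,-2.5],"delta_rot": [0,0,0]},{"gripper": 1,"offset": [0,0.8,-2.2],"delta_rot": [0,0,0]},{"gripper": 1,"offset": [0,0.4,-1.2],"delta_rot": [0,0,0]},{"gripper": 1,"offset": [0,0,0],"delta_rot": [0,0,0]},{"gripper": 1,"offset": [0,0,0],"delta_rot": [0,0,0]}]}}

```text
time: 10.85
position: [0.4943, 0.205, 0.2226]
ee_rot: [0.551, 0.439, 0.569, -0.425]
ft_force: [-0.1, 0.2, -1.2]
gripper_width: 0.459
```

```bash
python3 look.py 8 eyepiece lamp_glass
python3 - <<'E'
from h import *
# glass centre from mask in start-of-job style views
for c in ["scene","top","wrist"]:
    im=get_image(c); s=state()
    for r in cut_out(c,"lamp_glass")[:2]:
        ys,xs=np.nonzero(r["mask"]); print(c,r["conf"],len(xs),np.c_[xs,ys].mean(0).round(),unproj(im,np.c_[xs,ys].mean(0),.08).round(4),(xs.min(),xs.max(),ys.min(),ys.max()))
E
```

```text
[0.4943 0.205  0.2226] 
 [[-0.009  0.967  0.253]
 [ 0.031  0.254 -0.967]
 [-0.999 -0.001 -0.032]] 0.45939491530017323 10.85 [-0.1   0.23 -1.22]
wrist eyepiece 0.58 [0.4915 0.2089 0.1689] [306. 232.] tool cm [ 5.37 -0.16 -0.28]
wrist lamp_glass 0.8 [0.4847 0.2352 0.0786] [278. 190.] tool cm [14.49 -0.15 -2.71]
wrist lamp_glass 0.8 [0.4623 0.456  0.0564] [ 35. 144.] tool cm [ 17.41   3.28 -24.56]
scene eyepiece 0.79 [0.4936 0.2055 0.1648] [359. 137.] tool cm [ 5.78 -0.05  0.12]
scene lamp_glass 0.87 [0.4621 0.4498 0.0512] [419. 131.] tool cm [ 17.91   3.11 -23.94]
scene lamp_glass 0.55 [0.4814 0.2397 0.079 ] [365. 153.] tool cm [14.47 -0.36 -3.23]
top lamp_glass 0.97 [0.4651 0.4498 0.0592] [184. 241.] tool cm [ 17.11   3.4  -23.89]
scene 0.82 1104 [418. 139.] [0.5102 0.3998 0.08  ] (np.int64(395), np.int64(442), np.int64(120), np.int64(158))
scene 0.65 2814 [364. 169.] [0.5263 0.2056 0.08  ] (np.int64(327), np.int64(401), np.int64(139), np.int64(200))
top 0.65 1325 [187. 242.] [0.4628 0.4363 0.08  ] (np.int64(169), np.int64(207), np.int64(221), np.int64(262))
top 0.63 316 [279. 234.] [0.4769 0.172  0.08  ] (np.int64(268), np.int64(290), np.int64(201), np.int64(253))
wrist 0.81 13744 [ 67. 136.] [0.4844 0.4118 0.08  ] (np.int64(9), np.int64(127), np.int64(67), np.int64(205))
wrist 0.66 21223 [276. 158.] [0.5114 0.2424 0.08  ] (np.int64(200), np.int64(365), np.int64(80), np.int64(261))
```

View pics/wrist8.png

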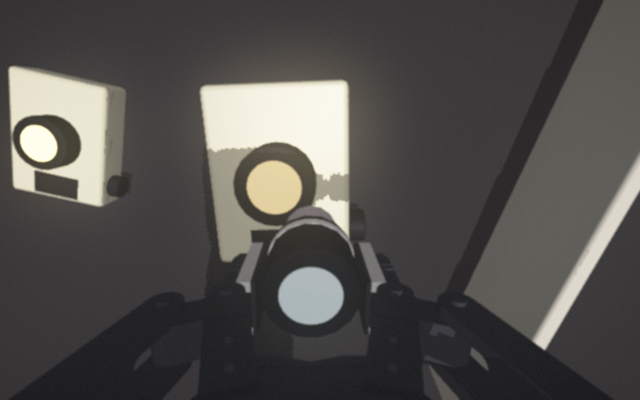

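Run:
```python
from h import *
s=state(); M=Rt(s).as_matrix(); print(np.round(s["joints"],3),np.round(s["position"],4)); print(M.round(3))
im=cv2.imread("pics/wrist8.png"); im8=get_image("wrist")
print(unproj(im8,(274,187),.08))
```

```text
[ 0.255  0.131 -0.261  1.179  0.032  3.141] [0.4943 0.2045 0.2228]
[[-0.008  0.968  0.252]
 [ 0.031  0.253 -0.967]
 [-0.999 -0.    -0.032]]
[0.48682916 0.23879241 0.08      ]
```

Joint 6 had reached its range limit (3.141), which explains the drift in orientation. Since the eyepiece is round, I'll turn the tool back about its axis, well above everything.

Emit:
{"name": "step_arm", "arguments": {"deltas": [{"gripper": 1,"offset": [0,0,0],"delta_rot": [-0.08,0,0]},{"gripper": 1,"offset": [0,0,0],"delta_rot": [-0.12,0,0]},{"gripper": 1,"offset": [0,0,0],"delta_rot": [-0.12,0,0]},{"gripper": 1,"offset": [0,0,0],"delta_rot": [-0.12,0,0]},{"gripper": 1,"offset": [0,0,0],"delta_rot": [-0.12,0,0]},{"gripper": 1,"offset": [0,0,0],"delta_rot": [-0.06,0,0]},{"gripper": 1,"offset": [0,0,0],"delta_rot": [0,0,0]}]}}

```text
time: 12.35
position: [0.4943, 0.2046, 0.2227]
ee_rot: [0.661, 0.242, 0.674, -0.223]
ft_force: [0.7, -0.3, -1.0]
gripper_width: 0.464
```

```bash
cat > go.py <<'E'
from h import *
import sys
t=np.array([float(a) for a in sys.argv[1:4]])
s=state(); M=Rt(s).as_matrix(); print(np.round(s["joints"],3),np.round(s["position"],4)); print(M.round(3))
print("offset cm",(100*M.T@(t-s["position"])).round(2),"rot",(M.T@np.cross(M[:,0],[0,0,-1])).round(4),s["time"],s["ft_force"],s["gripper_width"])
E
python3 go.py .484 .238 .222; python3 look.py 9 eyepiece lamp_glass
```

```text
[ 0.255  0.131 -0.261  1.179  0.032  2.496] [0.4943 0.2046 0.2227]
[[-0.009  0.621  0.784]
 [ 0.031  0.784 -0.62 ]
 [-0.999  0.019 -0.026]]
offset cm [ 0.18  1.97 -2.88] rot [ 0.     -0.026  -0.0189] 12.35 [ 0.66383299 -0.28614441 -1.03541037] 0.46419976347249886
[0.4943 0.2046 0.2227] 
 [[-0.009  0.621  0.784]
 [ 0.031  0.784 -0.62 ]
 [-0.999  0.019 -0.026]] 0.46419976347249886 12.35 [ 0.66 -0.29 -1.04]
wrist eyepiece 0.84 [0.4909 0.2084 0.1695] [304. 230.] tool cm [ 5.33 -0.02 -0.37]
wrist lamp_glass 0.77 [0.4881 0.2393 0.0794] [283. 164.] tool cm [14.43  2.06 -2.27]
scene eyepiece 0.75 [0.4942 0.2098 0.1661] [361. 136.] tool cm [ 5.68  0.29 -0.18]
scene lamp_glass 0.94 [0.4829 0.2388 0.0764] [365. 155.] tool cm [14.74  1.69 -2.64]
scene lamp_glass 0.87 [0.4584 0.4514 0.0542] [419. 129.] tool cm [ 17.63  16.79 -17.69]
top lamp_glass 0.68 [0.4659 0.4524 0.0572] [184. 241.] tool cm [ 17.33  17.33 -17.18]
```

Emit:
{"name": "step_arm", "arguments": {"deltas": [{"gripper": 1,"offset": [0,0.6,-0.9],"delta_rot": [0,-0.026,-0.019]},{"gripper": 1,"offset": [0,0.8,-1.2],"delta_rot": [0,0,0]},{"gripper": 1,"offset": [0,0.6,-0.8],"delta_rot": [0,0,0]},{"gripper": 1,"offset": [0,0,0],"delta_rot": [0,0,0]},{"gripper": 1,"offset": [0,0,0],"delta_rot": [0,0,0]}]}}

```text
time: 13.3
position: [0.4836, 0.2401, 0.223]
ee_rot: [0.668, 0.233, 0.668, -0.233]
ft_force: [0.4, 0.6, -0.7]
gripper_width: 0.46
```

```bash
python3 go.py .485 .238 .222; python3 look.py 10 eyepiece lamp_glass
```

```text
[ 0.341  0.142 -0.249  1.181 -0.     2.583] [0.4836 0.2401 0.223 ]
[[-0.     0.622  0.783]
 [-0.     0.783 -0.622]
 [-1.    -0.     0.   ]]
offset cm [ 0.1  -0.08  0.25] rot [0.     0.0001 0.0001] 13.3 [ 0.44581908  0.57564361 -0.70020468] 0.4601093295834169
[0.4836 0.2401 0.223 ] 
 [[-0.     0.622  0.783]
 [-0.     0.783 -0.622]
 [-1.    -0.     0.   ]] 0.4601093295834169 13.3 [ 0.45  0.58 -0.7 ]
wrist eyepiece 0.55 [0.483  0.2419 0.1688] [308. 228.] tool cm [ 5.41  0.1  -0.15]
wrist lamp_glass 0.63 [0.4858 0.2372 0.0782] [315. 190.] tool cm [14.47 -0.09  0.36]
wrist lamp_glass 0.44 [0.5432 0.0019 0.0014] [475. 294.] tool cm [ 22.16 -14.96  19.48]
scene eyepiece 0.47 [0.4834 0.2417 0.1677] [369. 128.] tool cm [ 5.53  0.11 -0.11]
scene lamp_glass 0.77 [0.461  0.4509 0.0516] [419. 130.] tool cm [ 17.13  15.11 -14.87]
top lamp_glass 0.93 [0.4644 0.4505 0.0603] [184. 241.] tool cm [ 16.26  15.29 -14.57]
top lamp_glass 0.9 [0.4924 0.237  0.0763] [257. 229.] tool cm [14.67  0.3   0.89]
```

View pics/wrist10.png

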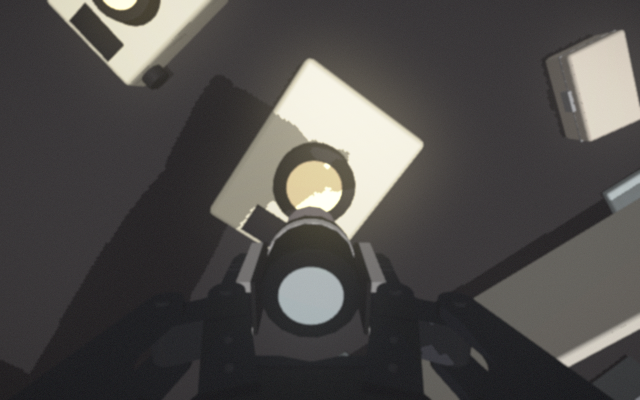

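Run:
```python
from h import *
im=get_image("wrist"); print(unproj(im,(314,187),.08)); fr=im["frame"]
from scipy.optimize import least_squares
a=np.linspace(0,2*np.pi,60)
def ext(c,r,z=.08):
    q=np.array([proj(im,[c[0]+r*np.cos(t),c[1]+r*np.sin(t),z]) for t in a]); return q.min(0),q.max(0)
for c in [(.486,.2375),(.484,.238)]: print(c,ext(c,.023),ext(c,.035))
# bright/warm glass segmentation near
roi=fr[130:225,265:365].astype(int); g=(roi[...,0]-roi[...,2]>25)&(roi.max(2)>120)
n,l,st,ce=cv2.connectedComponentsWithStats(g.astype(np.uint8)); i=1+np.argmax(st[1:,4]); print(st[1:][st[1:,4]>100]+[265,130,0,0,0])
g=roi.max(2)<70
ys,xs=np.nonzero(g); print("dark ext",xs.min()+265,xs.max()+265,ys.min()+130)
for row in (165,170,175,180,185): print(row,[int(v) for v in fr[row,268:362:3].max(1)])
# top camera: glass
im=get_image("top")
for r in place_of("top","lamp_glass"): print(r["conf"],w("top",im,r["xyz"]).round(4))
for p in [(.486,.238,.08),(.4836,.2401,.168)]: print(proj(im,p))
```

```text
[0.48715953 0.23927192 0.08      ]
(0.486, 0.2375) (array([286.59180213, 162.1672684 ]), array([341.86200262, 215.50591487])) (array([272.16222077, 147.40356095]), array([356.29661525, 228.62928254]))
(0.484, 0.238) (array([284.35888258, 163.20389682]), array([339.58052135, 216.44951718])) (array([269.94124921, 148.46670952]), array([354.001697  , 229.55066593]))
[[ 295  130   61   95  241]
 [ 285  160   57   52 1839]]
dark ext 265 291 159
165 [158, 160, 160, 121, 70, 73, 73, 76, 75, 90, 193, 227, 228, 226, 228, 228, 229, 229, 228, 252, 255, 126, 94, 94, 94, 96, 95, 211, 245, 245, 246, 245]
170 [160, 159, 144, 66, 72, 70, 72, 75, 172, 226, 226, 227, 227, 226, 226, 228, 228, 228, 228, 228, 228, 229, 195, 93, 94, 95, 95, 94, 229, 246, 245, 245]
175 [158, 159, 89, 66, 71, 72, 74, 194, 227, 226, 227, 227, 226, 227, 227, 229, 227, 228, 227, 227, 229, 229, 228, 205, 93, 93, 93, 94, 124, 245, 245, 245]
180 [158, 144, 65, 66, 69, 69, 142, 227, 226, 227, 227, 227, 227, 226, 226, 228, 228, 228, 227, 228, 228, 229, 229, 229, 156, 93, 93, 93, 94, 235, 244, 245]
185 [158, 142, 65, 66, 68, 69, 190, 225, 226, 226, 226, 227, 227, 227, 227, 228, 227, 228, 228, 228, 228, 228, 228, 228, 209, 89, 91, 89, 88, 221, 244, 245]
0.84 [0.4911 0.2402 0.0793]
0.73 [0.4627 0.4497 0.0607]
[256.28467434 231.70605498]
[251.4951523  232.73724195]
```

The wrist view puts the glass at about (0.487,0.239), the scene camera at (0.482,0.238) and the top camera at (0.491,0.239). I'll use (0.4855,0.238) and descend to about 2 cm above the glass.

Emit:
{"name": "step_arm", "arguments": {"deltas": [{"gripper": 1,"offset": [1,-0.05,0.28],"delta_rot": [0,0,0]},{"gripper": 1,"offset": [2,0,0],"delta_rot": [0,0,0]},{"gripper": 1,"offset": [2,0,0],"delta_rot": [0,0,0]},{"gripper": 1,"offset": [1.2,0,0],"delta_rot": [0,0,0]},{"gripper": 1,"offset": [0.5,0,0],"delta_rot": [0,0,0]},{"gripper": 1,"offset": [0,0,0],"delta_rot": [0,0,0]},{"gripper": 1,"offset": [0,0,0],"delta_rot": [0,0,0]}]}}

```text
time: 14.6
position: [0.4866, 0.237, 0.1522]
ee_rot: [0.668, 0.233, 0.667, -0.233]
ft_force: [-0.3, -0.4, -1.6]
gripper_width: 0.458
```

```bash
python3 go.py .4855 .238 .145; python3 look.py 11 eyepiece lamp_glass
python3 - <<'E'
import cv2,numpy as np
a=cv2.imread('pics/wrist11.png')[100:350,180:440];b=cv2.imread('pics/scene11.png')[90:210,310:430]
cv2.imwrite('pics/c11.png',np.hstack([cv2.resize(a,(400,385)),cv2.resize(b,(385,385),interpolation=cv2.INTER_CUBIC)]))
E
```

```text
[ 3.340e-01  1.990e-01 -3.380e-01  1.032e+00 -1.000e-03  2.577e+00] [0.4866 0.237  0.1522]
[[ 0.001  0.623  0.783]
 [-0.     0.783 -0.623]
 [-1.     0.001  0.001]]
offset cm [ 0.72  0.01 -0.15] rot [ 0.      0.001  -0.0007] 14.6 [-0.32390929 -0.38595355 -1.62931016] 0.4584135454447271
[0.4866 0.237  0.1522] 
 [[ 0.001  0.623  0.783]
 [-0.     0.783 -0.623]
 [-1.     0.001  0.001]] 0.4584135454447271 14.6 [-0.32 -0.39 -1.63]
wrist eyepiece 0.97 [0.4846 0.2412 0.0991] [303. 227.] tool cm [ 5.32  0.2  -0.42]
wrist lamp_glass 0.86 [0.4828 0.2348 0.0812] [308. 225.] tool cm [ 7.11 -0.42 -0.17]
scene eyepiece 0.74 [ 0.5417 -0.0025  0.0076] [297. 222.] tool cm [ 14.47 -15.32  19.21]
scene eyepiece 0.47 [0.4868 0.2381 0.0936] [366. 151.] tool cm [ 5.86  0.09 -0.06]
scene lamp_glass 0.85 [0.483  0.2393 0.0787] [365. 154.] tool cm [ 7.35 -0.05 -0.43]
scene lamp_glass 0.6 [0.461  0.4511 0.0537] [420. 130.] tool cm [  9.85  15.15 -15.34]
top lamp_glass 0.83 [0.4897 0.2404 0.0751] [256. 230.] tool cm [7.71 0.45 0.02]
top lamp_glass 0.81 [0.4632 0.4508 0.0585] [184. 242.] tool cm [  9.37  15.27 -15.15]
```

View pics/c11.png

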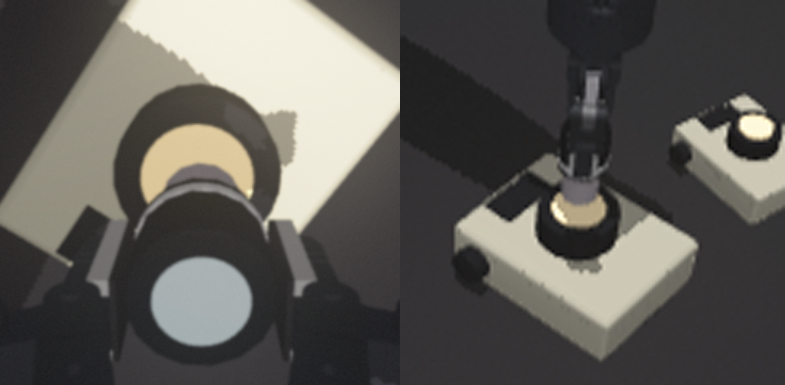

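In both views the eyepiece hangs upright over the glass, about 17 mm above it and about 2 mm to +z. I'll make the last small descent and correction.

Emit:
{"name": "step_arm", "arguments": {"deltas": [{"gripper": 1,"offset": [0.4,0,-0.2],"delta_rot": [0,0.001,-0.001]},{"gripper": 1,"offset": [0.3,0,0],"delta_rot": [0,0,0]},{"gripper": 1,"offset": [0,0,0],"delta_rot": [0,0,0]},{"gripper": 1,"offset": [0,0,0],"delta_rot": [0,0,0]}]}}

```text
time: 15.45
position: [0.4848, 0.2384, 0.1448]
ee_rot: [0.668, 0.233, 0.668, -0.233]
ft_force: [0.0, 0.1, -1.3]
gripper_width: 0.458
```

```bash
python3 go.py .4855 .238 .145; python3 look.py 12 eyepiece lamp_glass
python3 - <<'E'
from h import *
# overlay: glass, collar (z .08), tube bottom and head (from TCP) in both views
out=[];s=state();a=np.linspace(0,2*np.pi,60)
for c,(y,x,h,wd) in {"wrist":(100,180,250,260),"scene":(90,310,120,120)}.items():
    im=get_image(c); k=400/wd; f0=cv2.resize(im["frame"][y:y+h,x:x+wd,::-1],None,fx=k,fy=k,interpolation=cv2.INTER_CUBIC)
    for (cx,cy),r,z,col in [((.4855,.2385),.023,.08,(0,0,255)),((.4855,.2385),.035,.08,(0,0,255)),(s["position"][:2],.015,s["position"][2]-.0545,(0,255,0)),(s["position"][:2],.02,s["position"][2]+.0135,(255,255,0))]:
        q=np.array([(proj(im,[cx+r*np.cos(t),cy+r*np.sin(t),z])-[x,y])*k for t in a]).astype(np.int32); cv2.polylines(f0,[q],True,col,1)
    out.append(f0[:384] if len(f0)>384 else f0)
hh=min(map(len,out)); cv2.imwrite("pics/c12.png",np.hstack([o[:hh] for o in out]))
E
```

```text
[ 0.337  0.205 -0.348  1.018 -0.     2.58 ] [0.4848 0.2384 0.1448]
[[ 0.     0.622  0.783]
 [-0.     0.783 -0.622]
 [-1.    -0.     0.   ]]
offset cm [-0.02  0.01  0.08] rot [0.     0.0001 0.    ] 15.45 [ 0.01775875  0.07033154 -1.30925731] 0.457931665745836
[0.4848 0.2384 0.1448] 
 [[ 0.     0.622  0.783]
 [-0.     0.783 -0.622]
 [-1.    -0.     0.   ]] 0.457931665745836 15.45 [ 0.02  0.07 -1.31]
wrist eyepiece 0.9 [0.4834 0.2363 0.0887] [311. 232.] tool cm [ 5.61 -0.25  0.03]
wrist lamp_glass 0.81 [0.4861 0.2368 0.0763] [314. 221.] tool cm [ 6.85 -0.05  0.2 ]
scene eyepiece 0.68 [0.4832 0.24   0.0883] [366. 151.] tool cm [ 5.64  0.02 -0.22]
scene lamp_glass 0.95 [0.4827 0.2378 0.0786] [365. 154.] tool cm [ 6.62 -0.17 -0.13]
scene lamp_glass 0.75 [0.4624 0.4509 0.0543] [420. 130.] tool cm [  9.04  15.23 -14.98]
top lamp_glass 0.73 [0.4652 0.45   0.0551] [185. 241.] tool cm [  8.97  15.34 -14.7 ]
top lamp_glass 0.6 [0.4916 0.2382 0.0767] [256. 230.] tool cm [6.81 0.4  0.55]
```

View pics/c12.png

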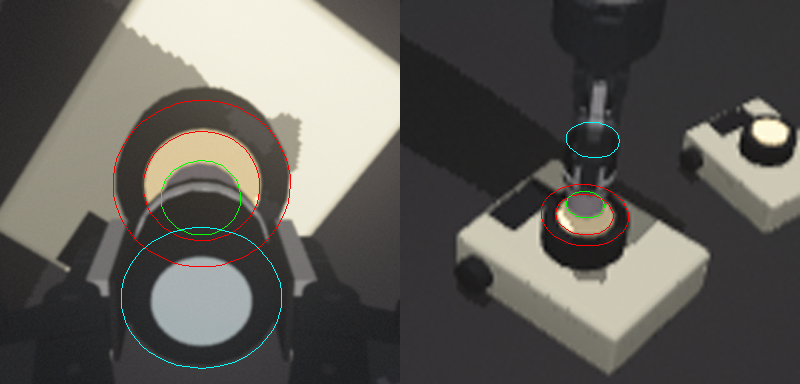

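The overlays agree with the picture. The tube's lower end sits over the glass within about 2 mm, the axis is vertical, and the gap is about 10 mm. I'll hand in.

Run:
```python
from h import *
s=state(); print(s["time"],s["position"].round(4),np.abs(s["dq"]).max(),s["gripper_width"])
print(finish_job())
```

```text
16.0 [0.485  0.2385 0.145 ] 0.001573512106981746 0.4636052418749762
the job is handed in; nothing more can be done
None
```

I took the eyepiece out of the rack hole nearest the robot at the gentlest grip setting (20 N). I carried it over the divider with its lower end around 50 mm clear of the top edge. It is now held upright over the glass of the larger lamp, the one next to the divider. The job was handed in at 16 s with the eyepiece still held.

**Last checks:**
- **Stillness:** the arm is at rest and the tool axis is vertical to within 0.1°. The wrist force was about 1.3 N at the last pose, essentially just the eyepiece's weight.
- **Grip:** the opening is about 39 mm, which fits the 40 mm head, so the eyepiece is still held.
- **Gap:** the lower end is at about 0.089–0.090 m and the glass at 0.080 m, so it hangs about 1 cm above.
- **Centring:** it is within about 2 mm of the glass centre by the wrist and scene cameras.

**What disagreed or went wrong:**
- **Top camera:** it put the glass about 6 mm farther ahead than the pose I used. I gave it less weight, because the overlay in the wrist picture matched the glass well.
- **Collar outline:** in that same overlay, the far edge of the collar did not match by about 5 mm. I took that to be its shadow.
- **Joint limit:** joint 6 reached the end of its range (3.141) on the way, which tilted the tool by about 2°. I turned the tool back while high above the lamp and straightened it before coming down.

I did not measure the bystanders again at the end. Nothing in the force readings or later pictures suggested they were touched.

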